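# Square up the micromanipulator column

## Task

The hex driver was left standing in the base plate's screw, right where the square has to go: pull it out, stand it upright in the tool cup and let go of it. Then pick up the steel square and press it into the corner of the manipulator stand, foot flat on the plate and heel flat against the middle of the column's flat front face, and finish while still gripping it there, pressed against both. Leave the other things on the bench where they are.

Things in the scene. Friction and masses are not known exactly. Their poses are not given: they have to be found in the camera images.
- plate: White base plate, fixed to the bench, 150 (x) x 240 (y) x 20 mm high. Origin: centre of its underside; z up; +y points from the column to the plate's open half. A screw socket (11 mm diameter, 16 mm deep from the plate's top) lies at x 0, y +10 mm, 45 mm in front of the column's face, which is at y -35 mm; the hex driver stands loosely in it at the start.
- column: Grey rectangular column fixed on the plate, 56 mm wide (x), 50 deep (y), 90 high; its top is 110 mm above the bench. Axes parallel to the plate's. Its flat front face looks to +y; a black drive unit with steel knobs, lower than the top, reaches 79 mm behind that face. Origin: middle of the front face's lower edge, on the plate's top, 20 mm above the bench.
- column_face (a point): The corner: middle of the line where the column's front face meets the plate's top, 20 mm above the bench; +y points straight out of the face, x runs along the face, z up.
- driver: Straight hex driver, 170 mm long, about 90 g: steel shaft of 10 mm diameter for 90 mm, then a round black handle of 24 mm diameter, 80 mm long. Origin: the free end of the shaft (lower end, 4 mm above the bench in the socket at the start); z runs along it to the handle. It leaves the socket when lifted over 16 mm; it may lean a few degrees there.
- driver_grip (a point): Middle of the driver's handle, on its axis, 130 mm from the shaft's end.
- cup: Round aluminium tool cup, fixed upright to the bench, open at the top: 80 mm high, outer radius 20 mm, inner radius 16 mm, inner floor 5 mm above the bench; a flat foot disc of radius 34 mm. Origin: centre of its underside; z up. A driver let go in it leans against the rim with its handle above it.
- square: Steel flanged try square, 350 g, standing on its foot, an L in profile: foot 90 mm long (y), 30 wide (x), 12 thick; upright blade y 0 to 30 mm, 10 mm thick (x), top 130 mm above the underside. Flat heel: the plane y = 0 (foot end and blade back). Origin: middle of the lower heel edge; +y along the foot, z up. When seated, origin and axes coincide with column_face.
- square_grip (a point): Point in the middle of the blade (x 0, y 15 mm), 115 mm above the square's underside: pinch the 10 mm thickness here, along the square's x, from above; fingertips then stay above the column's top.
- dish: Bystander: flat clear culture dish, 63 mm across, 17 mm high. Origin: centre of its underside.
- jar: Bystander: small amber jar, 40 mm across, 60 mm high. Origin: centre of its underside.
- mouse: Bystander: black computer mouse, 60 x 100 x 32 mm. Origin: centre of its underside.
- rack: Bystander: white pipette tip box, 120 x 80 x 51 mm. Origin: centre of its underside.
- wrench: Bystander: small steel wrench lying flat, 120 mm long along its x. Origin: middle of its underside.
- spacer: Bystander: aluminium spacer block with two holes, 50 x 60 x 25 mm. Origin: centre of its underside.
Mind the look-alikes: they are no part of the job. What is meant by the driver is not orange, and is the larger of those in its own colour.

How it is judged:
By the outcome, as a careful person would: the job done as asked, in the order asked, and still so for the second after the job is handed in, while the arm keeps its last pose, push and grip.
It also fails if it takes over 58 s, if anything falls off the work surface, if the arm or the gripper's body presses on something with over 40 N, if the wrist force passes 120 N, or if a joint passes its speed limit or range.

## Robot

A 7-joint arm with a two-finger parallel gripper is mounted at the origin on the work surface. World frame = base frame: x ahead of the robot, y to its left, z up, the work surface at z = 0. Lengths are in m, angles in rad, forces in N, time in s.
With the tool pointing down it reaches from about 0.4 to 0.85 m from the base axis. Payload 10.4 kg.
Tool frame: the origin (TCP) lies on the centre line of the jaws, within the pads' length; the fingertips stand 11 mm ahead of it and the grasp point (between the pads) lies 8 mm behind it (tip_reach is the distance from the TCP to the fingertips, in m); z points along the fingers, y is the line along which they close (so a half turn about z gives the same grasp; the last joint's range is limited). The gripper opens to 85 mm and grips with 20 to 120 N. Pads are 22 mm wide; open, the fingers measure 114 mm over their backs; the gripper's body (76 mm by 85 mm) begins 54 mm behind the grasp point. The pads swing forward as they close: fully open they stand 13 mm farther back than shut.
Start: joints at [-1.324, 0.332, -0.065, 1.46, 0.022, 1.35, -0.088], TCP at [0.167, 0.602, 0.242] pointing down, gripper open.
Joint ranges: [-2.6, 2.6], [-0.5, 2.12], [-1.47, 1.34], [0.16, 2.42], [-1.27, 4.41], [0.06, 2.06], [-2.6, 2.6]. Speed limits (rad/s): [2.22, 2.22, 2.79, 2.79, 3.14, 3.14, 3.14].

## Interface

Orientations are given as a unit quaternion [x, y, z, w].
In Python, from workcell import get_obs, camera, hand_in, tip_reach gives the robot as it stands. The module is installed in compiled form; this text tells all that it offers.
- The arm moves only by the tool move_arm, never from a script. Its argument "plan" is a list of rows, each an object with "delta_pos": the shift along the tool's x, y, z in fractions of the full range, 1 being 0.75 m, a list of three; "turn": the turn, a rotation vector about the tool's x, y, z in shares of 180 degrees (1.0 is 180 degrees), a list of three; "fingers": the closure, from 0 (fully open) to 1 (shut). A call has 1 to 12 rows; each row is the pose to reach, as a shift and turn from the pose commanded when the call began, along the tool's axes at that moment; what a row does not reach only later rows make up. A row lasts 1/8 s, in which the tool goes at most 62.5 mm and 10.7 degrees, less where a joint would pass 70% of its speed; a pose out of reach is approached as far as the arm can. Shift and turn numbers lie between -1 and 1, and a call with a number outside is refused. A call with a gripper value outside its range is refused whole. The fingers move at their own pace and stop on an object; "force" is the grip in N (left out, the last holds). Time passes only in rows, so rows that repeat a pose let the fingers close. It gives the time, the measured TCP pose, the force, the opening and the grip force at its end, in the units of the state.
- get_obs(): the state, without advancing time (a new reading comes with each control period).
- camera(name): name is "scene" or "top"; returns a dict with "color" (384x512x3 uint8, red, green, blue), "range_z" (384x512 float32, m along the optical axis (not along the pixel's ray), 0 where there is no reading), "fx", "fy", "cx", "cy" (pixels), "k1" (the pictures are not rectified: a ray, as slopes to the right and down, at radius r is drawn at 1 + k1 r^2 times it, then the intrinsics apply), "R" (3x3) and "t" (3): a world point X has camera coordinates R X + t. Camera axes: x right, y down, z forward; pixel columns grow to the right and rows downward; lengths in m; the calibration is good to about 2 mm. A picture is of the moment at which its call begins.
- hand_in(): hands the job in; it is judged then, once.
The state is a dict: "clock": time; "joint_pos": joint angles; "joint_velocities": joint speeds; "tau": joint torques, N m; "position": TCP position; "ee_rot": TCP orientation; "ft_force": force on the tool from outside, world axes, zero at the start; "torque": the same for the moment, N m; "grip_width": opening from 0.0 (shut) to 1.0 (fully open); "grasp_force": force on a finger pad.
Only numpy, scipy, OpenCV 4.12 (cv2) and the standard library are available. Lean on these libraries where they do the work, as an engineer would, in place of code of your own. Each camera call takes 0.05 s, during which the arm holds its last target. There are 200 camera calls.

## Working session

There is one attempt and no reset: what is moved stays moved. The work goes in short steps, Python scripts to look and compute and a tool call to move; the robot and the scene stay as the last step left them, time stands still between calls to the robot, and variables do not carry over. Pictures are saved under pics/ and viewed, at most 10 in all, crops included, and the job is handed in when it is done.

Besides the shell and the picture viewer there is one more tool, called in YAML: its name, and indented under it one key for each argument. move_arm: Moves the arm, as the interface text tells. Its arguments: {"type":"object","properties":{"plan":{"type":"array","items":{"type":"object","properties":{"delta_pos":{"type":"array","items":{"type":"number"}},"turn":{"type":"array","items":{"type":"number"}},"fingers":{"type":"number"}}}},"force":{"type":"number"}},"required":["plan"]}

```bash
mkdir -p pics
cat > h.py <<'E'
import numpy as np, cv2, pickle
from workcell import get_obs, camera
def snap(n, tag):
    c=camera(n); pickle.dump(c,open(f'{n}_{tag}.pkl','wb')); cv2.imwrite(f'pics/{n}_{tag}.png',c['color'][:,:,::-1]); return c
def load(n,tag): return pickle.load(open(f'{n}_{tag}.pkl','rb'))
def rays(c):
    v,u=np.mgrid[:384,:512].astype(float)
    xd=(u-c['cx'])/c['fx']; yd=(v-c['cy'])/c['fy']; x,y=xd,yd
    for _ in range(10):
        s=1+c['k1']*(x*x+y*y); x,y=xd/s,yd/s
    return np.dstack([x,y,np.ones_like(x)])
def cloud(c):
    P=rays(c)*c['range_z'][...,None]
    return (P-np.array(c['t']))@np.array(c['R'])
def proj(c,X):
    p=np.array(c['R'])@np.array(X)+np.array(c['t']); x,y=p[0]/p[2],p[1]/p[2]; s=1+c['k1']*(x*x+y*y)
    return c['fx']*x*s+c['cx'],c['fy']*y*s+c['cy']
E
python3 - <<'E'
from h import *
for n in('scene','top'):
    c=snap(n,'0'); print(n,c['fx'],c['k1'],np.round(c['R'],3).tolist(),c['t'])
print(get_obs())
a,b=[cv2.imread(f'pics/{n}_0.png') for n in('scene','top')]
E
```

```text
scene 466.6990110125049 -0.022993544591136728 [[0.111, 0.994, -0.02], [0.61, -0.084, -0.788], [-0.785, 0.075, -0.615]] [-0.14320743 -0.23114214  1.79590461]
top 453.27455163061006 0.04581732365555379 [[-0.013, -1.0, 0.0], [-0.987, 0.013, -0.159], [0.159, -0.003, -0.987]] [0.09880895 0.52888607 1.53684708]
{'clock': 0.1, 'joint_pos': array([-1.32360905,  0.33275607, -0.0646787 ,  1.46085531,  0.02160837,
        1.34989472, -0.08850535]), 'joint_velocities': array([-0.00011783, -0.00187399,  0.00068799, -0.00226126, -0.00124396,
       -0.00028008, -0.00286711]), 'tau': array([ 1.23138179e-03, -6.26733112e+01,  4.91781032e-02, -3.92438078e+01,
        1.64155959e-02,  6.91007066e-03, -7.35405797e-05]), 'position': array([0.16651121, 0.60208088, 0.24162925]), 'ee_rot': array([ 1.34487106e-01,  9.90915157e-01, -6.07203295e-04, -4.65364077e-05]), 'ft_force': array([-0.43675683,  0.26801708, -0.04765247]), 'torque': array([ 0.02210315, -0.00503025, -0.00048826]), 'grasp_force': 0.0, 'grip_width': 0.9972053560425128}
```

View pics/scene_0.png

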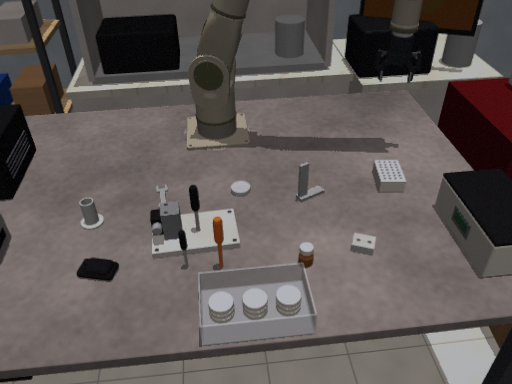

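View pics/top_0.png

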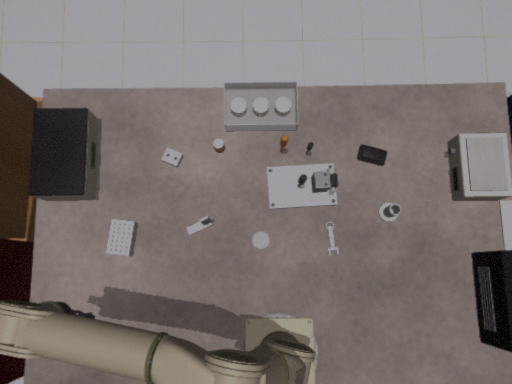

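Scene view: the black driver stands in the plate at about (195,198), a small black driver at (183,245) and an orange one at (219,240). The same three are at (302,181), (309,149) and (284,142) in the top view. The one meant is not orange and is the larger black one, so it is (195,198), the one in the plate. The square is at (305,183), the cup at (90,212) and the column at (172,220). Next I confirm this in an enlarged crop and measure.

Run:
```python
from h import *
s=cv2.imread('pics/scene_0.png')[150:280,70:330]; t=cv2.imread('pics/top_0.png')[130:260,180:410]
a=cv2.resize(s,(780,390)[:2],interpolation=cv2.INTER_CUBIC)[:, :]
cv2.imwrite('pics/crop1.png',a)
cv2.imwrite('pics/crop2.png',cv2.resize(t,None,fx=3.4,fy=3.4,interpolation=cv2.INTER_CUBIC))
for n,boxes in(('scene',dict(driver=(188,180,202,240),cup=(78,192,106,230),square=(294,158,330,205))),('top',dict(driver=(294,170,312,192),cup=(376,200,404,224),square=(180,210,216,240),plate=(262,158,345,214)))):
    c=load(n,'0'); W=cloud(c)
    for k,(u0,v0,u1,v1) in boxes.items():
        p=W[v0:v1,u0:u1].reshape(-1,3); p=p[np.isfinite(p).all(1)&(p[:,2]>0.008)]
        print(n,k,len(p))
        for lo,hi in((.008,.03),(.03,.06),(.06,.09),(.09,.105),(.105,.12),(.12,.15),(.15,.2)):
            q=p[(p[:,2]>lo)&(p[:,2]<hi)]
            if len(q)>2: print('  ',lo,len(q),np.round(q.min(0),3),np.round(q.max(0),3),np.round(np.median(q,0),3))
```

```text
scene driver 598
   0.008 317 [ 0.495 -0.109  0.015] [ 0.612 -0.071  0.029] [ 0.564 -0.092  0.021]
   0.03 31 [ 0.565 -0.086  0.031] [ 0.579 -0.076  0.06 ] [ 0.572 -0.08   0.047]
   0.06 26 [ 0.571 -0.085  0.065] [ 0.579 -0.076  0.089] [ 0.574 -0.081  0.077]
   0.09 14 [ 0.571 -0.089  0.09 ] [ 0.582 -0.07   0.104] [ 0.578 -0.079  0.101]
   0.105 36 [ 0.569 -0.091  0.106] [ 0.585 -0.069  0.12 ] [ 0.58  -0.08   0.112]
   0.12 80 [ 0.567 -0.092  0.12 ] [ 0.586 -0.069  0.149] [ 0.579 -0.079  0.135]
   0.15 91 [ 0.562 -0.092  0.15 ] [ 0.583 -0.07   0.179] [ 0.577 -0.081  0.166]
scene cup 431
   0.008 132 [ 0.451 -0.429  0.008] [ 0.512 -0.363  0.029] [ 0.489 -0.389  0.011]
   0.03 121 [ 0.454 -0.416  0.03 ] [ 0.497 -0.377  0.06 ] [ 0.49  -0.392  0.045]
   0.06 175 [ 0.454 -0.416  0.06 ] [ 0.496 -0.377  0.084] [ 0.481 -0.397  0.074]
scene square 477
   0.008 191 [0.401 0.226 0.008] [0.463 0.318 0.029] [0.44  0.271 0.013]
   0.03 80 [0.437 0.23  0.031] [0.457 0.261 0.06 ] [0.449 0.243 0.046]
   0.06 72 [0.44  0.231 0.061] [0.457 0.261 0.09 ] [0.449 0.245 0.077]
   0.09 43 [0.441 0.23  0.09 ]
[... 1170 characters left out ...]
 0.235 0.108] [0.442 0.255 0.115] [0.436 0.248 0.114]
   0.12 34 [0.434 0.23  0.12 ] [0.454 0.26  0.135] [0.444 0.244 0.128]
top plate 2898
   0.008 2289 [ 0.473 -0.236  0.008] [0.672 0.048 0.03 ] [ 0.556 -0.067  0.019]
   0.03 49 [ 0.529 -0.174  0.031] [ 0.594 -0.045  0.059] [ 0.549 -0.127  0.044]
   0.06 124 [ 0.536 -0.205  0.06 ] [ 0.616 -0.077  0.09 ] [ 0.565 -0.184  0.08 ]
   0.09 127 [ 0.543 -0.203  0.09 ] [ 0.601 -0.073  0.105] [ 0.57  -0.185  0.096]
   0.105 236 [ 0.542 -0.176  0.105] [ 0.6   -0.069  0.119] [ 0.57 -0.15  0.11]
   0.12 13 [ 0.556 -0.088  0.124] [ 0.573 -0.069  0.149] [ 0.559 -0.073  0.138]
   0.15 45 [ 0.557 -0.09   0.151] [ 0.578 -0.07   0.178] [ 0.565 -0.079  0.171]
```

View pics/crop1.png

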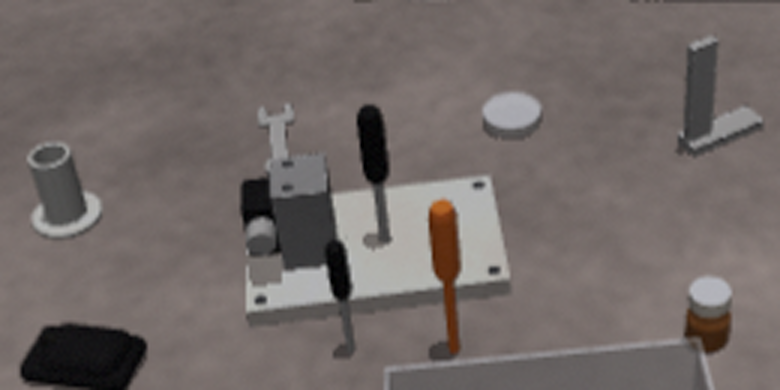

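View pics/crop2.png

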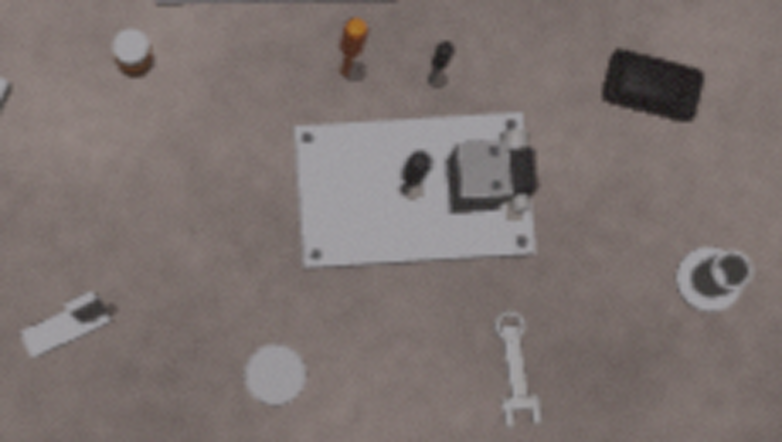

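Crops: the large black driver stands in the plate, just in front of the column. The small black one and the orange one stand off the plate. Now precise fits.

```bash
cat >> h.py <<'E'
def box(c,u0,v0,u1,v1,lo,hi):
    p=cloud(c)[v0:v1,u0:u1].reshape(-1,3); return p[(p[:,2]>lo)&(p[:,2]<hi)]
def mar(p):
    (x,y),(w,h),a=cv2.minAreaRect((p[:,:2]*1000).astype(np.float32)); return np.round([x,y,w,h,a],1)
def circ(p,r,x0):
    from scipy.optimize import least_squares
    return least_squares(lambda x:np.hypot(*(p[:,:2]-x).T)-r,x0,loss='soft_l1',f_scale=.002).x
E
python3 - <<'E'
from h import *
S,T=load('scene','0'),load('top','0')
for n,c,bp,bc,bs,bk,bd in(('scene',S,(145,205,245,255),(155,195,190,245),(290,158,330,205),(75,190,106,230),(188,180,203,235)),('top',T,(262,158,345,214),(308,165,334,198),(180,210,218,240),(376,200,404,224),(294,170,312,192))):
    print(n,'plate',mar(box(c,*bp,.014,.026)),'col top',(q:=box(c,*bc,.104,.116)).mean(0).round(4),mar(q))
    q=box(c,*bc,.03,.1); 
    print(' sq foot',mar(box(c,*bs,.008,.016)),np.median(box(c,*bs,.008,.016)[:,2]),'blade top',mar(q:=box(c,*bs,.126,.14)),q.mean(0).round(4),len(q), 'blade',mar(box(c,*bs,.02,.14)))
    q=box(c,*bk,.03,.075); r=np.hypot(*(q[:,:2]-[.473,-.396]).T); print(' cup out',circ(q,.02,[.473,-.396]).round(4),'rim',(k:=box(c,*bk,.076,.09))[:,2].mean(),mar(k),circ(k,.018,[.473,-.396]).round(4))
    for lo,hi,r in((.03,.06,.005),(.055,.088,.005),(.1,.12,.012),(.115,.135,.012),(.13,.15,.012),(.15,.165,.012)):
        q=box(c,*bd,lo,hi)
        if len(q)>5: print('  drv',q[:,2].mean().round(3),circ(q,r,[.568,-.08]).round(4),len(q))
    q=box(c,*bd,.165,.2); print('  top',q[:,2].max(),q[q[:,2]>.17].mean(0))
E
```

```text
scene plate [570.5 -90.7 159.4 240.3   3.4] col top [ 0.5874 -0.1476  0.1105] [ 623.9 -143.6  162.9   53.9    8. ]
 sq foot [434.2 271.9  33.6  94.5  26.1] 0.012225192555597997 blade top [445.2 245.5  15.2  30.5  20.5] [0.4469 0.244  0.1297] 31 blade [446.3 244.9  17.1  34.6  21.9]
 cup out [ 0.4741 -0.3977] rim 0.08002913421202476 [ 474.8 -396.7   38.8   39.8   86.9] [ 0.4751 -0.397 ]
  drv 0.047 [ 0.5689 -0.0806] 31
  drv 0.07 [ 0.5693 -0.081 ] 30
  drv 0.11 [ 0.5697 -0.081 ] 45
  drv 0.125 [ 0.5693 -0.0807] 50
  drv 0.14 [ 0.5692 -0.0805] 51
  drv 0.157 [ 0.5684 -0.0808] 42
  top 0.17852035901439622 [ 0.57271016 -0.08013889  0.1740692 ]
top plate [568.3 -90.9 150.8 239.8   3.1] col top [ 0.5715 -0.1507  0.1095] [ 571.7 -150.9   56.7   50.8    3.6]
 sq foot [449.8 271.6  74.7  98.9  17.2] 0.011702332196096595 blade top [443.4 244.7   8.9  29.1  26.8] [0.4433 0.2443 0.1296] 26 blade [435.  263.6  14.   71.7  20.9]
 cup out [ 0.4714 -0.3927] rim 0.07983428806022502 [ 472.3 -393.5   37.6   37.4   64.3] [ 0.4723 -0.3936]
  drv 0.111 [ 0.569 -0.081] 9
  drv 0.125 [ 0.5689 -0.0809] 10
  drv 0.14 [ 0.5689 -0.0806] 10
  drv 0.16 [ 0.5689 -0.0817] 14
  top 0.17822233545524938 [ 0.56790044 -0.08005591  0.17367403]
```

```bash
cat >> h.py <<'E'
from scipy.spatial.transform import Rotation as Ro
def go(x,y,z,yaw):
    "yaw: angle (deg) of tool y in world, tool pointing down"
    o=get_obs(); R=Ro.from_quat(o['ee_rot']); c0=R.as_matrix()
    a=np.radians(yaw); Y=np.array([np.cos(a),np.sin(a),0]); Z=np.array([0,0,-1.]); X=np.cross(Y,Z)
    D=R.inv()*Ro.from_matrix(np.c_[X,Y,Z])
    print('delta',(c0.T@(np.array([x,y,z])-o['position'])).round(4).tolist(),'turn',D.as_rotvec().round(4).tolist(),'pos',o['position'].round(4),'yawY',np.degrees(np.arctan2(c0[1,1],c0[0,1])).round(1))
E
python3 - <<'E'
from h import *
from scipy.optimize import minimize
for n,b in(('scene',(290,180,330,205)),('top',(180,210,212,240))):
    c=load(n,'0'); p=box(c,*b,.008,.0155)[:,:2]; z=box(c,*b,.008,.0155)[:,2]
    # grid of foot rectangle: maximise points inside 30x90 minus outside
    f=lambda v:(lambda q:np.mean(np.clip(np.hypot(np.maximum(abs(q[:,0])-.015,0),np.maximum(abs(q[:,1]-.045)-.045,0)),0,.01)))((p-v[:2])@np.array([[np.cos(v[2]),-np.sin(v[2])],[np.sin(v[2]),np.cos(v[2])]]))
    best=min((minimize(f,[.449,.232,a],method='Nelder-Mead',options=dict(xatol=1e-5,fatol=1e-8,initial_simplex=[[.449,.232,a],[.455,.232,a],[.449,.238,a],[.449,.232,a+.1]])) for a in (.3,.35,.4,.45)),key=lambda r:r.fun)
    v=best.x; y=np.array([-np.sin(v[2]),np.cos(v[2])]); print(n,len(p),v[:2].round(4),np.degrees(v[2]).round(1),best.fun,'blade mid',(v[:2]+.015*y).round(4))
    cv2.minAreaRect
go(.569,-.081,.242,3.3)
go(.569,-.081,.126,3.3)
print(get_obs()['position'])
E
```

```text
scene 150 [0.4544 0.2313] 26.4 9.833353802877834e-05 blade mid [0.4477 0.2447]
top 121 [0.4489 0.23  ] 23.6 0.00033057851239669424 blade mid [0.4429 0.2437]
delta [-0.57, -0.5511, 0.0003] turn [-0.001, 0.0008, 1.2434] pos [0.1665 0.6021 0.2416] yawY 74.5
delta [-0.57, -0.551, 0.1163] turn [-0.001, 0.0008, 1.2434] pos [0.1665 0.6021 0.2416] yawY 74.5
[0.16651121 0.60208088 0.24162925]
```

The manual's scale: shifts go in shares of 0.75 m and turns go in shares of 180 degrees. Converting my numbers, -0.57 m / 0.75 = -0.76, -0.551 m / 0.75 = -0.7347, 1.243 rad / 3.1416 = 0.3957.

move_arm:
  plan:
    - {"delta_pos": [-0.76,-0.7347,0],"turn": [0,0,0.3957],"fingers": 0}
    - {"delta_pos": [-0.76,-0.7347,0],"turn": [0,0,0.3957],"fingers": 0}
    - {"delta_pos": [-0.76,-0.7347,0],"turn": [0,0,0.3957],"fingers": 0}
    - {"delta_pos": [-0.76,-0.7347,0],"turn": [0,0,0.3957],"fingers": 0}
    - {"delta_pos": [-0.76,-0.7347,0],"turn": [0,0,0.3957],"fingers": 0}
    - {"delta_pos": [-0.76,-0.7347,0],"turn": [0,0,0.3957],"fingers": 0}
    - {"delta_pos": [-0.76,-0.7347,0],"turn": [0,0,0.3957],"fingers": 0}
    - {"delta_pos": [-0.76,-0.7347,0],"turn": [0,0,0.3957],"fingers": 0}
    - {"delta_pos": [-0.76,-0.7347,0],"turn": [0,0,0.3957],"fingers": 0}
    - {"delta_pos": [-0.76,-0.7347,0],"turn": [0,0,0.3957],"fingers": 0}
    - {"delta_pos": [-0.76,-0.7347,0],"turn": [0,0,0.3957],"fingers": 0}
    - {"delta_pos": [-0.76,-0.7347,0],"turn": [0,0,0.3957],"fingers": 0}

```text
clock: 1.6
position: [0.548, -0.0453, 0.2423]
ee_rot: [0.686, 0.728, 0.0, 0.0]
ft_force: [1.2, 0.7, 0.2]
grip_width: 1.0
grasp_force: 0.0
```

```bash
python3 -c "
from h import *
go(.569,-.081,.242,3.3);go(.569,-.081,.126,3.3)"
```

```text
delta [-0.0368, 0.0188, 0.0003] turn [0.0004, -0.0004, 0.0011] pos [ 0.548  -0.0453  0.2423] yawY 3.4
delta [-0.0369, 0.0188, 0.1163] turn [0.0004, -0.0004, 0.0011] pos [ 0.548  -0.0453  0.2423] yawY 3.4
```

Scaled: -0.037 m / 0.75 = -0.0493, 0.019 m / 0.75 = 0.0253.

move_arm:
  plan:
    - {"delta_pos": [-0.0493,0.0253,0],"turn": [0,0,0],"fingers": 0}
    - {"delta_pos": [-0.0493,0.0253,0],"turn": [0,0,0],"fingers": 0}
    - {"delta_pos": [-0.0493,0.0253,0],"turn": [0,0,0],"fingers": 0}

```text
clock: 1.98
position: [0.5682, -0.079, 0.2418]
ee_rot: [0.686, 0.727, -0.0, -0.0]
ft_force: [-0.1, -0.2, 0.4]
grip_width: 1.001
grasp_force: 0.0
```

```bash
python3 -c "
from h import *
go(.569,-.081,.126,3.3)
c=snap('scene','1')
q=box(c,180,160,215,200,.13,.178);print(len(q),mar(q))
im=c['color'][100:260,120:280,::-1]; cv2.imwrite('pics/c3.png',cv2.resize(im,(560,560),interpolation=2))"
```

```text
delta [-0.0021, 0.0008, 0.1158] turn [-0.001, -0.0004, 0.0006] pos [ 0.5682 -0.079   0.2418] yawY 3.3
124 [573.  -79.9  21.2  22.8  33.7]
```

View pics/c3.png

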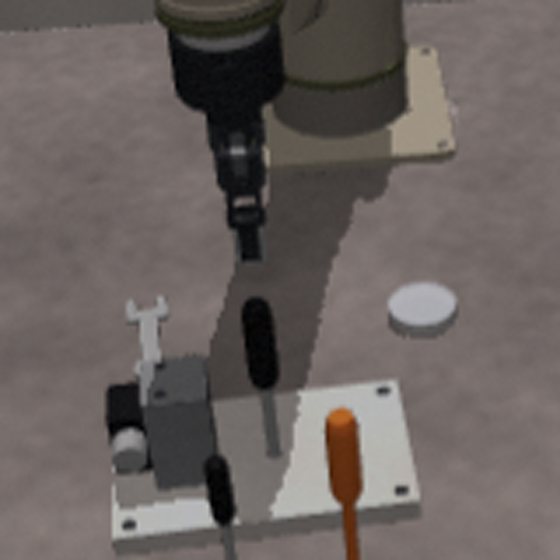

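The open gripper is right above the handle (crop (250,245)), lined up. I go down and grip.

Scaled: 0.115 m / 0.75 = 0.1533, -0.001 m / 0.75 = -0.0013.

move_arm:
  plan:
    - {"delta_pos": [-0.0013,0,0.0533],"turn": [0,0,0],"fingers": 0}
    - {"delta_pos": [-0.0013,0,0.1067],"turn": [0,0,0],"fingers": 0}
    - {"delta_pos": [-0.0013,0,0.1533],"turn": [0,0,0],"fingers": 0}
    - {"delta_pos": [-0.0013,0,0.1533],"turn": [0,0,0],"fingers": 0}
    - {"delta_pos": [-0.0013,0,0.1533],"turn": [0,0,0],"fingers": 1}
    - {"delta_pos": [-0.0013,0,0.1533],"turn": [0,0,0],"fingers": 1}
    - {"delta_pos": [-0.0013,0,0.1533],"turn": [0,0,0],"fingers": 1}
    - {"delta_pos": [-0.0013,0,0.1533],"turn": [0,0,0],"fingers": 1}
    - {"delta_pos": [-0.0013,0,0.1533],"turn": [0,0,0],"fingers": 1}
    - {"delta_pos": [-0.0013,0,0.1533],"turn": [0,0,0],"fingers": 1}
  force: 50

```text
clock: 3.28
position: [0.5692, -0.0806, 0.1282]
ee_rot: [0.686, 0.727, 0.001, 0.0]
ft_force: [-0.5, 0.9, 5.7]
grip_width: 0.27
grasp_force: 48.9
```

Scaled: -0.14 m / 0.75 = -0.1867, -0.1 m / 0.75 = -0.1333.

move_arm:
  plan:
    - {"delta_pos": [0,0,-0.0267],"turn": [0,0,0],"fingers": 1}
    - {"delta_pos": [0,0,-0.0667],"turn": [0,0,0],"fingers": 1}
    - {"delta_pos": [0,0,-0.1333],"turn": [0,0,0],"fingers": 1}
    - {"delta_pos": [0,0,-0.1867],"turn": [0,0,0],"fingers": 1}
    - {"delta_pos": [0,0,-0.1867],"turn": [0,0,0],"fingers": 1}
    - {"delta_pos": [0,0,-0.1867],"turn": [0,0,0],"fingers": 1}

```text
clock: 4.03
position: [0.5682, -0.0804, 0.2664]
ee_rot: [0.686, 0.727, -0.0, -0.0]
ft_force: [0.0, -0.7, -0.9]
grip_width: 0.268
grasp_force: 49.4
```

```bash
python3 -c "
from h import *
go(.4737,-.3953,.268,3.3)
print(get_obs()['ft_force'],get_obs()['grip_width'])
c=snap('scene','2');T=snap('top','2')
p=cloud(c)[130:230,150:240].reshape(-1,3); p=p[(abs(p[:,0]-.569)<.03)&(abs(p[:,1]+.081)<.03)]
for lo,hi,r in((.13,.15,.005),(.15,.18,.005),(.18,.21,.005),(.21,.23,.005),(.24,.255,.012)):
    q=p[(p[:,2]>lo)&(p[:,2]<hi)]
    if len(q)>5: print(q[:,2].mean().round(3),circ(q,r,[.569,-.081]).round(4),len(q))
print(np.sort(p[(p[:,2]>.1),2])[:5])
"
```

```text
delta [-0.3089, -0.1126, -0.0015] turn [-0.001, -0.0003, 0.0004] pos [ 0.5682 -0.0804  0.2664] yawY 3.3
[ 0.01242669 -0.67974538 -0.93701958] 0.2677484732172461
0.146 [ 0.5675 -0.08  ] 7
0.164 [ 0.5695 -0.08  ] 33
0.195 [ 0.5688 -0.0806] 37
0.221 [ 0.5684 -0.0808] 25
0.247 [ 0.5685 -0.0805] 34
[0.14335695 0.1434413  0.14551978 0.1465378  0.14667496]
```

Scaled: -0.309 m / 0.75 = -0.412, -0.112 m / 0.75 = -0.1493.

move_arm:
  plan:
    - {"delta_pos": [-0.412,-0.1493,0],"turn": [0,0,0],"fingers": 1}
    - {"delta_pos": [-0.412,-0.1493,0],"turn": [0,0,0],"fingers": 1}
    - {"delta_pos": [-0.412,-0.1493,0],"turn": [0,0,0],"fingers": 1}
    - {"delta_pos": [-0.412,-0.1493,0],"turn": [0,0,0],"fingers": 1}
    - {"delta_pos": [-0.412,-0.1493,0],"turn": [0,0,0],"fingers": 1}
    - {"delta_pos": [-0.412,-0.1493,0],"turn": [0,0,0],"fingers": 1}
    - {"delta_pos": [-0.412,-0.1493,0],"turn": [0,0,0],"fingers": 1}
    - {"delta_pos": [-0.412,-0.1493,0],"turn": [0,0,0],"fingers": 1}

```text
clock: 5.12
position: [0.4758, -0.3936, 0.2666]
ee_rot: [0.685, 0.728, 0.0, -0.001]
ft_force: [0.1, 0.8, -0.7]
grip_width: 0.268
grasp_force: 49.3
```

```bash
python3 -c "
from h import *
go(.4735,-.395,.268,3.3)
c=snap('scene','3');T=snap('top','3')
x,y,_=get_obs()['position']
for n,b in ((c,(40,100,140,240)),(T,(340,170,440,240))):
  p=cloud(n)[b[1]:b[3],b[0]:b[2]].reshape(-1,3); p=p[(abs(p[:,0]-x)<.03)&(abs(p[:,1]-y)<.03)]
  for lo,hi,r in((.03,.075,.02),(.076,.09,.018),(.14,.18,.005),(.18,.23,.005)):
    q=p[(p[:,2]>lo)&(p[:,2]<hi)]
    if len(q)>5: print(q[:,2].mean().round(3),circ(q,r,[x,y]).round(4),len(q))
cv2.imwrite('pics/c4.png',cv2.resize(c['color'][80:250,20:190,::-1],(560,560),interpolation=2))
"
```

```text
delta [-0.0012, -0.0024, -0.0014] turn [-0.0003, -0.0014, 0.0029] pos [ 0.4758 -0.3936  0.2666] yawY 3.5
0.055 [ 0.4741 -0.398 ] 216
0.08 [ 0.4755 -0.3969] 72
0.161 [ 0.4755 -0.3955] 40
0.205 [ 0.4759 -0.3951] 62
0.052 [ 0.4722 -0.3929] 93
0.08 [ 0.4719 -0.3932] 42
0.16 [ 0.475  -0.3923] 11
0.199 [ 0.4756 -0.3915] 18
```

View pics/c4.png

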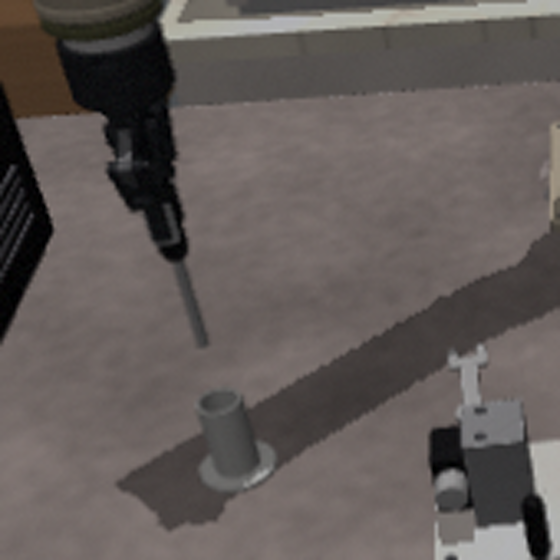

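The driver hangs at crop (205,345), just above the cup mouth at (220,400), within about 2 mm. I lower it with a small correction, then let go.

Scaled: 0.134 m / 0.75 = 0.1787, 0.08 m / 0.75 = 0.1067.

move_arm:
  plan:
    - {"delta_pos": [-0.0013,-0.0027,0.0267],"turn": [0,0,0],"fingers": 1}
    - {"delta_pos": [-0.0013,-0.0027,0.0533],"turn": [0,0,0],"fingers": 1}
    - {"delta_pos": [-0.0013,-0.0027,0.08],"turn": [0,0,0],"fingers": 1}
    - {"delta_pos": [-0.0013,-0.0027,0.1067],"turn": [0,0,0],"fingers": 1}
    - {"delta_pos": [-0.0013,-0.0027,0.1333],"turn": [0,0,0],"fingers": 1}
    - {"delta_pos": [-0.0013,-0.0027,0.16],"turn": [0,0,0],"fingers": 1}
    - {"delta_pos": [-0.0013,-0.0027,0.1787],"turn": [0,0,0],"fingers": 1}
    - {"delta_pos": [-0.0013,-0.0027,0.1787],"turn": [0,0,0],"fingers": 1}
    - {"delta_pos": [-0.0013,-0.0027,0.1787],"turn": [0,0,0],"fingers": 1}

```text
clock: 6.35
position: [0.4729, -0.397, 0.1339]
ee_rot: [0.686, 0.727, 0.0, 0.0]
ft_force: [-0.2, 0.8, -0.4]
grip_width: 0.267
grasp_force: 49.3
```

move_arm:
  plan:
    - {"delta_pos": [0,0,0],"turn": [0,0,0],"fingers": 0.6}
    - {"delta_pos": [0,0,0],"turn": [0,0,0],"fingers": 0.5}
    - {"delta_pos": [0,0,0],"turn": [0,0,0],"fingers": 0.3}
    - {"delta_pos": [0,0,0],"turn": [0,0,0],"fingers": 0}
    - {"delta_pos": [0,0,0],"turn": [0,0,0],"fingers": 0}
    - {"delta_pos": [0,0,0],"turn": [0,0,0],"fingers": 0}
    - {"delta_pos": [0,0,0],"turn": [0,0,0],"fingers": 0}

```text
clock: 7.22
position: [0.4727, -0.3966, 0.1332]
ee_rot: [0.686, 0.727, 0.0, -0.0]
ft_force: [0.2, 0.9, -0.8]
grip_width: 0.997
grasp_force: 0.0
```

```bash
python3 -c "
from h import *
o=get_obs();print(o['position'],o['ft_force'])
c=snap('scene','4')
p=cloud(c)[100:240,40:140].reshape(-1,3); p=p[(abs(p[:,0]-.4735)<.045)&(abs(p[:,1]+.395)<.045)]
for lo,hi,r in((.1,.11,.012),(.11,.125,.012),(.13,.15,.012),(.15,.165,.012)):
    q=p[(p[:,2]>lo)&(p[:,2]<hi)]
    if len(q)>5: print(q[:,2].mean().round(3),mar(q),len(q))
cv2.imwrite('pics/c5.png',cv2.resize(c['color'][80:250,20:190,::-1],(560,560),interpolation=2))
"
```

```text
[ 0.47272417 -0.39661995  0.13323551] [ 0.21242668  0.89421519 -0.80488642]
0.105 [ 480.9 -396.3   10.6   19.7   18.2] 16
0.116 [ 481.6 -391.8    5.8   20.1   47.7] 24
0.141 [ 473.3 -391.1   90.4   10.1    6.3] 43
0.157 [ 471.3 -390.4   93.5   20.8   14.3] 37
```

View pics/c5.png

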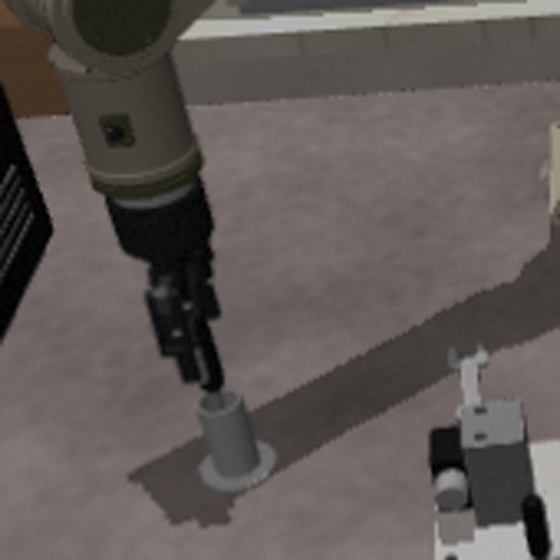

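The driver stands in the cup (crop (215,390)) and is released. I go up slowly.

Scaled: -0.13 m / 0.75 = -0.1733, -0.09 m / 0.75 = -0.12.

move_arm:
  plan:
    - {"delta_pos": [0,0,-0.0267],"turn": [0,0,0],"fingers": 0}
    - {"delta_pos": [0,0,-0.0667],"turn": [0,0,0],"fingers": 0}
    - {"delta_pos": [0,0,-0.12],"turn": [0,0,0],"fingers": 0}
    - {"delta_pos": [0,0,-0.1733],"turn": [0,0,0],"fingers": 0}
    - {"delta_pos": [0,0,-0.1733],"turn": [0,0,0],"fingers": 0}

```text
clock: 7.9
position: [0.4734, -0.3981, 0.2679]
ee_rot: [0.686, 0.727, 0.001, 0.003]
ft_force: [0.3, 0.2, 0.2]
grip_width: 0.996
grasp_force: 0.0
```

```bash
python3 -c "
from h import *
c=snap('scene','5')
p=cloud(c)[100:240,40:140].reshape(-1,3); p=p[(abs(p[:,0]-.4735)<.06)&(abs(p[:,1]+.395)<.06)]
for lo,hi,r in((.1,.12,.012),(.12,.14,.012),(.14,.16,.012),(.16,.19,.012)):
    q=p[(p[:,2]>lo)&(p[:,2]<hi)]
    if len(q)>5: print(q[:,2].mean().round(3),circ(q,r,[.4735,-.395]).round(4),len(q), q[:,2].max())
T=load('top','3');c=load('scene','3')
go(.4445,.2445,.26,25)
# blade face direction: views with arm away
for n,C,b in(('scene',c,(290,155,335,205)),('top',T,(178,208,220,242))):
    w=cloud(C)[b[1]:b[3],b[0]:b[2]].reshape(-1,3)
    f=w[(w[:,2]>.008)&(w[:,2]<.016)]; t=w[(w[:,2]>.125)&(w[:,2]<.135)]; print(n,mar(f),mar(t),t.mean(0).round(4))
    if n=='scene':
        q=w[(w[:,2]>.03)&(w[:,2]<.12)]; 
        m=np.polyfit(q[:,1],q[:,0],1); print('face slope deg',np.degrees(np.arctan(m[0])),len(q),(q[:,0]-np.polyval(m,q[:,1])).std())
"
```

```text
0.112 [ 0.4725 -0.3986] 49 0.1199886558866102
0.13 [ 0.4726 -0.3986] 48 0.13835991275003415
0.15 [ 0.4722 -0.3991] 55 0.159983703697963
0.17 [ 0.4721 -0.3976] 66 0.1793632519599015
delta [0.6425, 0.0085, 0.0046] turn [0.0026, 0.0024, -0.3786] pos [ 0.473  -0.3974  0.2657] yawY 3.3
scene [415.5 293.8  54.6 157.8  41.2] [447.3 245.7  17.9  30.2  18.7] [0.4471 0.2434 0.1295]
face slope deg -16.757703531941434 233 0.0030419120744385308
top [440.2 280.3  85.  138.    6.9] [442.9 244.6  10.3  29.2  26. ] [0.4434 0.2445 0.1298]
```

The driver is upright in the cup. Now the square.

Scaled: 0.643 m / 0.75 = 0.8573, 0.009 m / 0.75 = 0.012, -0.379 rad / 3.1416 = -0.1206.

move_arm:
  plan:
    - {"delta_pos": [0.8573,0.012,0],"turn": [0,0,-0.1206],"fingers": 0}
    - {"delta_pos": [0.8573,0.012,0],"turn": [0,0,-0.1206],"fingers": 0}
    - {"delta_pos": [0.8573,0.012,0],"turn": [0,0,-0.1206],"fingers": 0}
    - {"delta_pos": [0.8573,0.012,0],"turn": [0,0,-0.1206],"fingers": 0}
    - {"delta_pos": [0.8573,0.012,0],"turn": [0,0,-0.1206],"fingers": 0}
    - {"delta_pos": [0.8573,0.012,0],"turn": [0,0,-0.1206],"fingers": 0}
    - {"delta_pos": [0.8573,0.012,0],"turn": [0,0,-0.1206],"fingers": 0}
    - {"delta_pos": [0.8573,0.012,0],"turn": [0,0,-0.1206],"fingers": 0}
    - {"delta_pos": [0.8573,0.012,0],"turn": [0,0,-0.1206],"fingers": 0}
    - {"delta_pos": [0.8573,0.012,0],"turn": [0,0,-0.1206],"fingers": 0}
    - {"delta_pos": [0.8573,0.012,0],"turn": [0,0,-0.1206],"fingers": 0}
    - {"delta_pos": [0.8573,0.012,0],"turn": [0,0,-0.1206],"fingers": 0}

```text
clock: 9.45
position: [0.444, 0.2461, 0.2627]
ee_rot: [0.536, 0.844, -0.001, -0.0]
ft_force: [-0.2, -0.6, 0.4]
grip_width: 1.003
grasp_force: 0.0
```

move_arm:
  plan:
    - {"delta_pos": [0,0,0],"turn": [0,0,0],"fingers": 0}
    - {"delta_pos": [0,0,0],"turn": [0,0,0],"fingers": 0}

```text
clock: 9.7
position: [0.445, 0.2441, 0.2635]
ee_rot: [0.538, 0.843, 0.0, 0.0]
ft_force: [-1.0, 0.4, 0.3]
grip_width: 1.002
grasp_force: 0.0
```

```bash
python3 -c "
from h import *
go(.4448,.2445,.107,25)
c=snap('scene','6')
cv2.imwrite('pics/c6.png',cv2.resize(c['color'][80:220,250:390,::-1],(560,560),interpolation=2))
"
```

```text
delta [0.0004, -0.0, 0.1565] turn [0.0004, -0.0, -0.002] pos [0.445  0.2441 0.2635] yawY 24.9
```

View pics/c6.png

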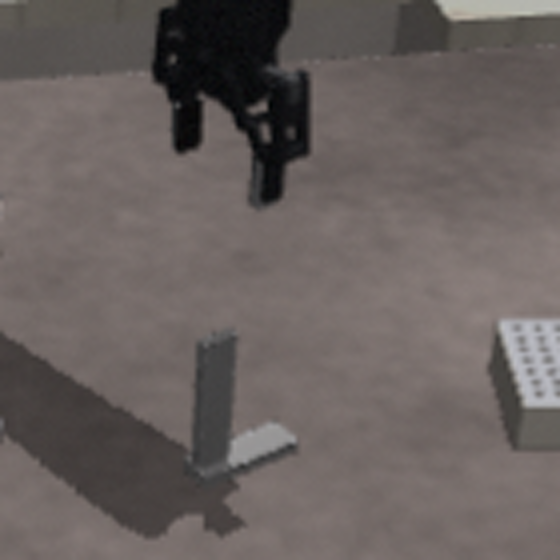

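The jaws straddle the blade (crop (215,340)). I descend and grip.

Scaled: 0.156 m / 0.75 = 0.208, 0.12 m / 0.75 = 0.16.

move_arm:
  plan:
    - {"delta_pos": [0,0,0.0533],"turn": [0,0,0],"fingers": 0}
    - {"delta_pos": [0,0,0.1067],"turn": [0,0,0],"fingers": 0}
    - {"delta_pos": [0,0,0.16],"turn": [0,0,0],"fingers": 0}
    - {"delta_pos": [0,0,0.208],"turn": [0,0,0],"fingers": 0}
    - {"delta_pos": [0,0,0.208],"turn": [0,0,0],"fingers": 0.5}
    - {"delta_pos": [0,0,0.208],"turn": [0,0,0],"fingers": 0.7}
    - {"delta_pos": [0,0,0.208],"turn": [0,0,0],"fingers": 0.8}
    - {"delta_pos": [0,0,0.208],"turn": [0,0,0],"fingers": 0.9}
    - {"delta_pos": [0,0,0.208],"turn": [0,0,0],"fingers": 1}
    - {"delta_pos": [0,0,0.208],"turn": [0,0,0],"fingers": 1}
    - {"delta_pos": [0,0,0.208],"turn": [0,0,0],"fingers": 1}
    - {"delta_pos": [0,0,0.208],"turn": [0,0,0],"fingers": 1}
  force: 90

```text
clock: 11.25
position: [0.445, 0.2461, 0.1085]
ee_rot: [0.537, 0.844, 0.001, 0.0]
ft_force: [-0.5, -1.3, 6.5]
grip_width: 0.1
grasp_force: 88.9
```

```bash
python3 -c "
from h import *
o=get_obs();print(o['position'],o['ft_force'],o['torque'],o['grip_width'],o['grasp_force']);go(.4448,.2445,.107,25)
"
```

```text
[0.44501548 0.24608583 0.10847082] [-0.51307577 -1.34938204  6.46049747] [-0.23377488  0.30542476  0.04701848] 0.1002831134782004 88.94229412078857
delta [-0.0013, -0.0009, 0.0015] turn [0.0017, -0.0005, 0.0006] pos [0.445  0.2461 0.1085] yawY 25.0
```

Scaled: -0.14 m / 0.75 = -0.1867, -0.11 m / 0.75 = -0.1467.

move_arm:
  plan:
    - {"delta_pos": [0,0,-0.0267],"turn": [0,0,0],"fingers": 1}
    - {"delta_pos": [0,0,-0.08],"turn": [0,0,0],"fingers": 1}
    - {"delta_pos": [0,0,-0.1467],"turn": [0,0,0],"fingers": 1}
    - {"delta_pos": [0,0,-0.1867],"turn": [0,0,0],"fingers": 1}
    - {"delta_pos": [0,0,-0.1867],"turn": [0,0,0],"fingers": 1}
    - {"delta_pos": [0,0,-0.1867],"turn": [0,0,0],"fingers": 1}

```text
clock: 12.0
position: [0.4437, 0.2454, 0.2456]
ee_rot: [0.537, 0.844, -0.001, -0.0]
ft_force: [-0.3, -0.1, -4.7]
grip_width: 0.102
grasp_force: 88.1
```

```bash
python3 -c "
from h import *
o=get_obs();print(o['position'],o['ft_force'],o['torque'],o['grip_width'],o['grasp_force']);go(.569,-.081,.248,3.3)
"
```

```text
[0.44372636 0.24538151 0.24564498] [-0.32299103 -0.06464239 -4.68992427] [-0.06314274  0.00860924  0.00196803] 0.10159996785735784 88.14310312271118
delta [-0.3487, -0.0247, -0.0022] turn [-0.0021, 0.0008, 0.3795] pos [0.4437 0.2454 0.2456] yawY 25.0
```

Scaled: -0.349 m / 0.75 = -0.4653, -0.33 m / 0.75 = -0.44, 0.379 rad / 3.1416 = 0.1206.

move_arm:
  plan:
    - {"delta_pos": [-0.0533,-0.004,0],"turn": [0,0,0.0159],"fingers": 1}
    - {"delta_pos": [-0.12,-0.008,0],"turn": [0,0,0.0382],"fingers": 1}
    - {"delta_pos": [-0.1867,-0.0133,0],"turn": [0,0,0.0573],"fingers": 1}
    - {"delta_pos": [-0.2533,-0.0173,0],"turn": [0,0,0.0764],"fingers": 1}
    - {"delta_pos": [-0.32,-0.0227,0],"turn": [0,0,0.0955],"fingers": 1}
    - {"delta_pos": [-0.3867,-0.028,0],"turn": [0,0,0.1146],"fingers": 1}
    - {"delta_pos": [-0.44,-0.032,0],"turn": [0,0,0.1206],"fingers": 1}
    - {"delta_pos": [-0.4653,-0.0333,0],"turn": [0,0,0.1206],"fingers": 1}
    - {"delta_pos": [-0.4653,-0.0333,0],"turn": [0,0,0.1206],"fingers": 1}
    - {"delta_pos": [-0.4653,-0.0333,0],"turn": [0,0,0.1206],"fingers": 1}

```text
clock: 13.25
position: [0.5689, -0.0799, 0.246]
ee_rot: [0.686, 0.728, -0.001, -0.001]
ft_force: [0.1, -0.2, -2.6]
grip_width: 0.104
grasp_force: 88.1
```

```bash
python3 -c "
from h import *
o=get_obs();print(o['position'],o['ft_force'],o['torque'],o['grip_width'],o['grasp_force']);go(.569,-.081,.248,3.3)
c=snap('scene','7');T=snap('top','7')
for n,C in(('scene',c),('top',T)):
    w=cloud(C); w=w[(abs(w[...,0]-.569)<.06)&(abs(w[...,1]+.06)<.09)]
    for lo,hi in((.12,.13),(.13,.145),(.145,.153),(.153,.158),(.165,.2),(.2,.24)):
        q=w[(w[:,2]>lo)&(w[:,2]<hi)]
        if len(q)>4: print(n,lo,len(q),mar(q),q.mean(0).round(4),q.min(0).round(3),q.max(0).round(3))
cv2.imwrite('pics/c7.png',cv2.resize(c['color'][100:260,120:280,::-1],(560,560),interpolation=2))
"
```

```text
[ 0.56887704 -0.07994382  0.24598191] [ 0.07604385 -0.2158519  -2.64234872] [-0.05279242  0.00113692 -0.04748547] 0.10380218072653855 88.10818433761597
delta [-0.0011, 0.0001, -0.002] turn [-0.0022, -0.0005, 0.0013] pos [ 0.5689 -0.0799  0.246 ] yawY 3.4
scene 0.13 66 [581.7 -49.3   6.1  89.1   3.4] [ 0.5813 -0.048   0.1415] [ 0.576 -0.094  0.137] [ 0.586 -0.005  0.145]
scene 0.145 230 [568.3 -50.5  35.3  89.3   1.8] [ 0.571  -0.0456  0.1495] [ 0.55  -0.095  0.145] [ 0.587 -0.006  0.153]
scene 0.153 24 [571.2 -50.4  87.5  21.8  86.4] [ 0.5739 -0.0708  0.155 ] [ 0.56  -0.094  0.153] [ 0.584 -0.007  0.158]
scene 0.165 124 [573.7 -80.3  29.9   9.3  88.4] [ 0.5735 -0.0803  0.1829] [ 0.569 -0.095  0.165] [ 0.578 -0.065  0.2  ]
scene 0.2 134 [575.4 -80.1  13.9  29.9   2.5] [ 0.5743 -0.0802  0.2194] [ 0.568 -0.095  0.2  ] [ 0.582 -0.065  0.24 ]
top 0.13 20 [563.8 -36.   27.4  60.3   2.6] [ 0.5609 -0.0364  0.1427] [ 0.549 -0.066  0.136] [ 0.577 -0.006  0.145]
top 0.145 142 [564.5 -35.6  30.7  59.2   0. ] [ 0.5644 -0.0357  0.1492] [ 0.549 -0.065  0.145] [ 0.58  -0.006  0.153]
top 0.153 17 [562.6 -38.1  49.2  27.9  80.8] [ 0.5639 -0.0365  0.1547] [ 0.551 -0.064  0.153] [ 0.578 -0.012  0.157]
```

View pics/c7.png

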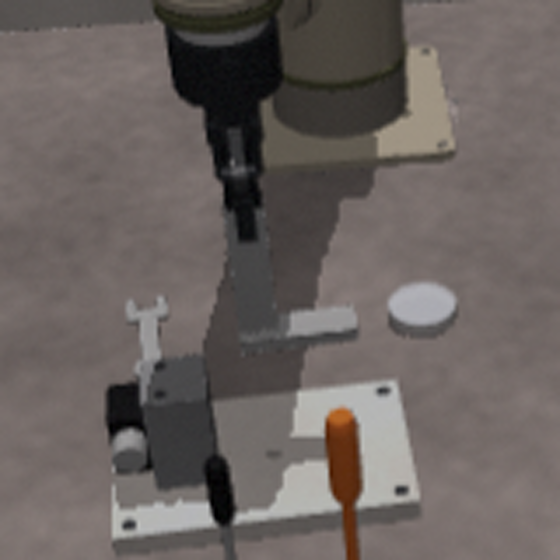

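The square hangs level, centred ahead of the column at crop (255,300), heel about 30 mm from the face. Lower to about 5 mm above the plate.

Scaled: 0.112 m / 0.75 = 0.1493, 0.001 m / 0.75 = 0.0013.

move_arm:
  plan:
    - {"delta_pos": [0,0.0013,0.04],"turn": [0,0,0],"fingers": 1}
    - {"delta_pos": [0,0.0013,0.08],"turn": [0,0,0],"fingers": 1}
    - {"delta_pos": [0,0.0013,0.12],"turn": [0,0,0],"fingers": 1}
    - {"delta_pos": [0,0.0013,0.1493],"turn": [0,0,0],"fingers": 1}
    - {"delta_pos": [0,0.0013,0.1493],"turn": [0,0,0],"fingers": 1}
    - {"delta_pos": [0,0.0013,0.1493],"turn": [0,0,0],"fingers": 1}

```text
clock: 14.1
position: [0.571, -0.0806, 0.1363]
ee_rot: [0.686, 0.728, 0.001, 0.0]
ft_force: [-0.4, 0.3, -3.5]
grip_width: 0.102
grasp_force: 88.1
```

```bash
python3 -c "
from h import *
c=snap('scene','8')
o=get_obs();print(o['position'],o['ft_force'],o['torque'],Ro.from_quat(o['ee_rot']).as_matrix().round(4).tolist())
w=cloud(c); w=w[(abs(w[...,0]-.569)<.06)&(abs(w[...,1]+.05)<.09)]
b=w[(w[:,2]>.05)&(w[:,2]<.115)&(w[:,1]>-.11)&(w[:,1]<-.05)]; print('blade',mar(b))
for lo in (.05,.065,.08,.095): q=b[(b[:,2]>lo)&(b[:,2]<lo+.015)]; print(lo,q[:,1].min(),q[:,1].max(),np.median(q[:,0]))
f=w[(w[:,2]>.031)&(w[:,2]<.045)&(w[:,1]>-.06)&(abs(w[:,0]-.568)<.012)]; m=np.c_[f[:,:2]-[.568,-.05],np.ones(len(f))]; print('foot top plane',np.linalg.lstsq(m,f[:,2],rcond=None)[0],len(f))
"
```

```text
[ 0.57118008 -0.0806832   0.13656482] [ 0.28964544 -0.39669065 -3.2501262 ] [-0.04041399 -0.02492338  0.04085628] [[-0.0584, 0.9983, 0.0019], [0.9983, 0.0584, 0.0002], [0.0001, 0.0019, -1.0]]
blade [575.8 -80.9   9.7  29.7   3.1]
0.05 -0.0947768311514691 -0.06613645285134424 0.5758751928845092
0.065 -0.09592419911142315 -0.06716820033037407 0.5755203178841987
0.08 -0.09575203479757997 -0.06593330242498627 0.5754603549314141
0.095 -0.09548466529663772 -0.06714417365197609 0.5757043961296211
foot top plane [-0.07072716 -0.02468528  0.04127283] 55
```

Scaled: -0.026 m / 0.75 = -0.0347, -0.002 m / 0.75 = -0.0027.

move_arm:
  plan:
    - {"delta_pos": [-0.0133,-0.0013,0.0013],"turn": [0,0,0],"fingers": 1}
    - {"delta_pos": [-0.0267,-0.0027,0.0027],"turn": [0,0,0],"fingers": 1}
    - {"delta_pos": [-0.0347,-0.0027,0.004],"turn": [0,0,0],"fingers": 1}
    - {"delta_pos": [-0.0347,-0.0027,0.0067],"turn": [0,0,0],"fingers": 1}
    - {"delta_pos": [-0.0347,-0.0027,0.008],"turn": [0,0,0],"fingers": 1}
    - {"delta_pos": [-0.0347,-0.0027,0.0093],"turn": [0,0,0],"fingers": 1}
    - {"delta_pos": [-0.0347,-0.0027,0.0093],"turn": [0,0,0],"fingers": 1}

```text
clock: 15.02
position: [0.5701, -0.1067, 0.1286]
ee_rot: [0.686, 0.727, 0.0, -0.0]
ft_force: [-1.3, 0.6, 0.7]
grip_width: 0.101
grasp_force: 88.9
```

Scaled: 0.002 m / 0.75 = 0.0027, 0.001 m / 0.75 = 0.0013.

move_arm:
  plan:
    - {"delta_pos": [0,0,0.0013],"turn": [0,0,0],"fingers": 1}
    - {"delta_pos": [0,0,0.0027],"turn": [0,0,0],"fingers": 1}
    - {"delta_pos": [0,0,0.0027],"turn": [0,0,0],"fingers": 1}

```text
clock: 15.4
position: [0.5707, -0.1069, 0.1285]
ee_rot: [0.686, 0.727, 0.001, 0.0]
ft_force: [-7.1, 2.5, 19.7]
grip_width: 0.102
grasp_force: 91.8
```

Scaled: -0.004 m / 0.75 = -0.0053, -0.001 m / 0.75 = -0.0013.

move_arm:
  plan:
    - {"delta_pos": [-0.0013,0,-0.0013],"turn": [0,0,0],"fingers": 1}
    - {"delta_pos": [-0.0027,0,-0.0013],"turn": [0,0,0],"fingers": 1}
    - {"delta_pos": [-0.004,0,-0.0013],"turn": [0,0,0],"fingers": 1}
    - {"delta_pos": [-0.0053,0,-0.0013],"turn": [0,0,0],"fingers": 1}
    - {"delta_pos": [-0.0053,0,-0.0013],"turn": [0,0,0],"fingers": 1}

```text
clock: 16.02
position: [0.5709, -0.1086, 0.1286]
ee_rot: [0.686, 0.728, 0.002, -0.001]
ft_force: [-4.4, 6.4, 12.7]
grip_width: 0.103
grasp_force: 90.6
```

Scaled: -0.001 m / 0.75 = -0.0013.

move_arm:
  plan:
    - {"delta_pos": [-0.0013,0,0],"turn": [0,0,0],"fingers": 1}
    - {"delta_pos": [-0.0013,0,0],"turn": [0,0,0],"fingers": 1}

```text
clock: 16.27
position: [0.5713, -0.1101, 0.1286]
ee_rot: [0.686, 0.728, 0.002, -0.0]
ft_force: [-2.4, 6.2, 9.3]
grip_width: 0.099
grasp_force: 90.2
```

Scaled: -0.001 m / 0.75 = -0.0013.

move_arm:
  plan:
    - {"delta_pos": [-0.0013,0,0],"turn": [0,0,0],"fingers": 1}
    - {"delta_pos": [-0.0013,0,0],"turn": [0,0,0],"fingers": 1}
    - {"delta_pos": [-0.0013,0,0],"turn": [0,0,0],"fingers": 1}

```text
clock: 16.65
position: [0.5714, -0.1104, 0.1286]
ee_rot: [0.686, 0.728, 0.002, -0.001]
ft_force: [-3.4, 6.9, 10.5]
grip_width: 0.105
grasp_force: 90.4
```

move_arm:
  plan:
    - {"delta_pos": [-0.0013,0,0],"turn": [0,0,0],"fingers": 1}
    - {"delta_pos": [-0.0013,0,0],"turn": [0,0,0],"fingers": 1}
    - {"delta_pos": [-0.0013,0,0],"turn": [0,0,0],"fingers": 1}

```text
clock: 17.02
position: [0.5714, -0.1104, 0.1286]
ee_rot: [0.685, 0.728, 0.002, -0.001]
ft_force: [-4.4, 10.7, 11.7]
grip_width: 0.102
grasp_force: 90.7
```

```bash
python3 -c "
from h import *
c=snap('scene','9')
o=get_obs();print(o['position'],o['ft_force'],o['torque'],Ro.from_quat(o['ee_rot']).as_matrix().round(4).tolist())
w=cloud(c); w=w[(abs(w[...,0]-.569)<.06)&(abs(w[...,1]+.07)<.09)]
b=w[(w[:,2]>.04)&(w[:,2]<.105)&(w[:,1]>-.122)&(w[:,1]<-.07)&(w[:,0]<.583)]; print('blade',mar(b))
for lo in (.04,.055,.07,.085): q=b[(b[:,2]>lo)&(b[:,2]<lo+.015)]; print(lo,q[:,1].min(),q[:,1].max(),np.median(q[:,0]))
f=w[(w[:,2]>.015)&(w[:,2]<.045)&(w[:,1]>-.08)&(w[:,1]<-.04)&(abs(w[:,0]-.568)<.012)]; print(np.median(f,0))
cv2.imwrite('pics/c9.png',cv2.resize(c['color'][140:250,130:240,::-1],(600,600),interpolation=2))
"
```

```text
[ 0.57138691 -0.11043087  0.12860532] [-3.86261716 10.44629166 11.38389161] [ 2.70495347  1.05699825 -0.0616181 ] [[-0.0607, 0.9982, 0.0015], [0.9981, 0.0607, 0.0047], [0.0046, 0.0018, -1.0]]
blade [ 574.9 -107.5   13.    30.1   19.6]
0.04 -0.12024720203354515 -0.09512948779944241 0.5757993809435578
0.055 -0.12146063190404338 -0.0957248980295538 0.5760332844004967
0.07 -0.12163727275720841 -0.09516338801364589 0.5753781341296523
0.085 -0.12103617971037882 -0.09564944006545917 0.5756707352404551
[ 0.56830827 -0.05961731  0.03318056]
```

View pics/c9.png

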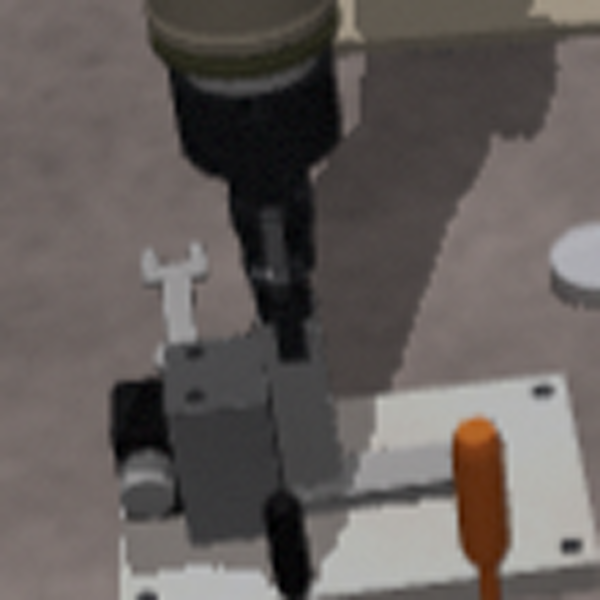

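The square is seated: heel on the column's face at crop (272,430), foot flat on the plate. I add a little push on both surfaces, ease the sideways strain and settle.

Scaled: -0.002 m / 0.75 = -0.0027, -0.001 m / 0.75 = -0.0013.

move_arm:
  plan:
    - {"delta_pos": [-0.0013,-0.0013,0.0007],"turn": [0,0,0],"fingers": 1}
    - {"delta_pos": [-0.0027,-0.0013,0.0007],"turn": [0,0,0],"fingers": 1}
    - {"delta_pos": [-0.0027,-0.0013,0.0007],"turn": [0,0,0],"fingers": 1}
    - {"delta_pos": [-0.0027,-0.0013,0.0007],"turn": [0,0,0],"fingers": 1}
    - {"delta_pos": [-0.0027,-0.0013,0.0007],"turn": [0,0,0],"fingers": 1}
    - {"delta_pos": [-0.0027,-0.0013,0.0007],"turn": [0,0,0],"fingers": 1}

```text
clock: 17.82
position: [0.5714, -0.1106, 0.1286]
ee_rot: [0.685, 0.729, 0.003, -0.001]
ft_force: [-3.8, 16.8, 15.1]
grip_width: 0.107
grasp_force: 91.3
```

```bash
python3 -c "
from h import *
c=snap('scene','10');T=snap('top','10')
o=get_obs();print(o['position'],o['ft_force'],o['torque'],Ro.from_quat(o['ee_rot']).as_matrix().round(4).tolist())
w=cloud(c); v=w[100:240,40:140].reshape(-1,3); v=v[(np.hypot(v[:,0]-.4735,v[:,1]+.395)<.03)]; print('driver top',v[:,2].max())
w=w[(abs(w[...,0]-.569)<.06)&(abs(w[...,1]+.07)<.09)]
b=w[(w[:,2]>.04)&(w[:,2]<.105)&(w[:,1]>-.122)&(w[:,1]<-.07)&(w[:,0]<.583)]
for lo in (.04,.055,.07,.085): q=b[(b[:,2]>lo)&(b[:,2]<lo+.015)]; print(lo,q[:,1].max(),np.median(q[:,0]))
for C in(c,T):
    f=cloud(C); f=f[(f[...,2]>.026)&(f[...,2]<.04)&(f[...,1]>-.09)&(f[...,1]<-.03)&(abs(f[...,0]-.568)<.02)]; print('foot',len(f),mar(f))
    for y in(-.085,-.07,-.055): q=f[abs(f[:,1]-y)<.008]; print(np.median(q[:,2]).round(4),end=' ')
"
```

```text
[ 0.57133151 -0.11054437  0.12861159] [-3.16181524 16.54252153 14.27350799] [ 3.88126961  0.97059632 -0.06484665] [[-0.0624, 0.998, 0.0028], [0.998, 0.0624, 0.0068], [0.0066, 0.0032, -1.0]]
driver top 0.17814922038970682
0.04 -0.09480073931073832 0.5758027754369301
0.055 -0.09562763940875021 0.5755784302217076
0.07 -0.0952397742298669 0.575670015970398
0.085 -0.095803235521817 0.575315378165554
foot 158 [ 5.688e+02 -6.350e+01  3.600e+01  4.910e+01  3.000e-01]
0.0333 0.0323 0.0327 foot 128 [566.9 -62.3  32.8  54.    2.7]
0.032 0.0323 0.0332
```

The tool has tipped about 0.4° under the push, so I counter-tilt to keep both faces flat.

Scaled: 0.0005 m / 0.75 = 0.0007, -0.01 rad / 3.1416 = -0.0032.

move_arm:
  plan:
    - {"delta_pos": [0,0,0],"turn": [0.0003,-0.0016,0],"fingers": 1}
    - {"delta_pos": [0,0,0.0007],"turn": [0.0006,-0.0032,0],"fingers": 1}
    - {"delta_pos": [0,0,0.0007],"turn": [0.0006,-0.0032,0],"fingers": 1}
    - {"delta_pos": [0,0,0.0007],"turn": [0.0006,-0.0032,0],"fingers": 1}
    - {"delta_pos": [0,0,0.0007],"turn": [0.0006,-0.0032,0],"fingers": 1}

```text
clock: 18.55
position: [0.5715, -0.1106, 0.1285]
ee_rot: [0.685, 0.729, -0.001, 0.002]
ft_force: [-5.8, 16.4, 19.5]
grip_width: 0.1
grasp_force: 92.1
```

```bash
python3 -c "
from h import *
o=get_obs();print(o['position'],o['ft_force'],o['torque'],Ro.from_quat(o['ee_rot']).as_matrix().round(4).tolist())"
```

```text
[ 0.5714739 -0.1106343  0.1285443] [-5.84603928 16.43709586 19.47276644] [ 4.01317435  1.2938411  -0.03941273] [[-0.0622, 0.9981, 0.0018], [0.9981, 0.0622, -0.0032], [-0.0033, 0.0016, -1.0]]
```

Scaled: -0.0005 m / 0.75 = -0.0007, 0.003 rad / 3.1416 = 0.001.

move_arm:
  plan:
    - {"delta_pos": [0,0,0],"turn": [0,0.001,0],"fingers": 1}
    - {"delta_pos": [0,-0.0007,0],"turn": [0,0.001,0],"fingers": 1}
    - {"delta_pos": [0,-0.0007,0],"turn": [0,0.001,0],"fingers": 1}
    - {"delta_pos": [0,-0.0007,0],"turn": [0,0.001,0],"fingers": 1}
    - {"delta_pos": [0,-0.0007,0],"turn": [0,0.001,0],"fingers": 1}
    - {"delta_pos": [0,-0.0007,0],"turn": [0,0.001,0],"fingers": 1}

```text
clock: 19.3
position: [0.5714, -0.1107, 0.1286]
ee_rot: [0.685, 0.729, 0.001, 0.001]
ft_force: [-2.4, 15.9, 16.5]
grip_width: 0.101
grasp_force: 91.5
```

```bash
python3 -c "
from h import *
C=snap('scene','11')
o=get_obs();print(o['position'],o['ft_force'],o['grip_width'],o['grasp_force'],Ro.from_quat(o['ee_rot']).as_matrix().round(4)[:,2])
for n in('0','11'):
    T=load('scene',n); print([np.median(box(T,*b,-.02,.3),0).round(3).tolist() for b in((233,183,248,193),(85,262,112,275),(300,250,312,262),(380,168,400,185),(355,237,372,248))])
"
```

```text
[ 0.57142113 -0.11068031  0.12859995] [-2.48074545 17.23579241 17.4154142 ] 0.10339256537796505 91.52419567108154 [ 2.6e-03 -5.0e-04 -1.0e+00]
[[0.385, 0.056, 0.017], [0.696, -0.34, 0.032], [0.733, 0.196, 0.041], [0.428, 0.528, 0.045], [0.683, 0.366, 0.024]]
[[0.384, 0.055, 0.017], [0.696, -0.34, 0.032], [0.732, 0.196, 0.041], [0.427, 0.528, 0.045], [0.684, 0.366, 0.024]]
```

The tool is vertical, both pushes are steady (about 17 N on the face, about 17 N on the plate), the driver is in the cup and the bystanders haven't moved. I hand in.

```bash
python3 -c "
from workcell import hand_in
print(hand_in())"
```

```text
the job is handed in; nothing more can be done
None
```

I handed the job in at about 19 s: the driver stands released in the tool cup, and the square is still gripped in the corner, pressed against plate and column at about 17 N each; the result of the judging was not shown.

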